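Cap the sample housings for tacking

TASK

Put on each of the two open steel housings the end cap that fits it, fully seated with its rim flat on the housing; the third cap fits neither and stays where it lies. Only when both caps are on, swing the keeper arm of the tacking station fully home to its stop, so that it stands over the capped housing there. Leave the housings standing where they are and do not disturb the other things on the bench.

Things in the scene. Friction and masses are not known exactly. Their poses are not given: they have to be found in the camera images.
- housing_round: round steel housing, open at the top, standing: outer diameter 100 mm, height 80 mm, wall 3 mm (inner diameter 94 mm). One of the two housings stands at the tacking station, the other free on the bench to the left. Origin: centre of the underside; z up.
- housing_square: square steel housing, open at the top, standing: 92 x 92 mm outside, height 80 mm, wall 3 mm (86 x 86 mm inside). Origin: centre of the underside; x and y square to its sides; z up.
- cap_round: round steel cap, step down: rim disc 104 mm in diameter, 8 to 12 mm above the origin; below it a chamfered locating step 88 mm in diameter, 8 mm deep. Seated, its origin is 72 mm above the round housing's. Grip lug on top: 36 mm along x, 16 mm along y, 12 to 52 mm above the origin. Origin: centre of the step's underside.
- cap_square: square steel cap, step down: rim 96 x 96 mm, 8 to 12 mm above the origin; below it a locating step 80 x 80 mm, 8 mm deep, its lower half 74 x 74 mm. Seated (sides parallel, any quarter turn) its origin is 72 mm above the square housing's. Grip lug on top: 36 mm along x, 16 mm along y, 12 to 52 mm above the origin. Origin: centre of the step's underside.
- cap_spare: smaller round steel cap that fits neither housing: rim disc 78 mm in diameter, step 64 mm, otherwise like the round cap, with the same lug; not to be moved.
- keeper (a joint): hinge of the station's keeper arm about a vertical pillar, rad: 0 = home at its stop, over the centre of the housing at the station; it grows counter-clockwise seen from above (towards the robot's right) to 2.0. Starts open at 1.1 to 1.6. It stays where it is left.
- keeper_axis (a point): point on the pillar's axis, 164 mm above the bench. Its x axis points from the standing place of the housing to the pillar: the arm at home points along -x. Pillar 28 mm in diameter, up to 152 mm high with the hub, foot 60 mm in diameter; the housing's centre is 115 mm from the axis.
- keeper_knob (a point): middle of the upright black round knob near the arm's end, 135 mm from the pillar's axis: 22 mm in diameter, from 144 to 184 mm above the bench. The arm is a dark flat bar 22 mm wide, from 132 to 144 mm above the bench; a seated cap's lug passes 8 mm below it.
- keeper_pad (a point): point on the underside of the arm, 115 mm from the pillar's axis, 132 mm above the bench; over the capped housing's centre when the arm is home.
- glasses: black safety glasses with two green lenses, 150 mm wide, 46 mm high, standing on the lenses; a bystander. Origin: at the bench.
- tee_sample: small welded steel T, base 80 x 50 mm, 34 mm high; a bystander. Origin: at the bench.
- coupon: flat copper strip 90 x 40 x 5 mm; a bystander. Origin: at the bench.
- angle_sample: aluminium angle, foot 90 x 60 mm, upright leg 45 mm high; a bystander. Origin: at the bench.
- screwdriver: screwdriver, 190 mm long, lying; a bystander. Origin: at the bench.
- ruler: aluminium ruler 300 x 30 x 4 mm, lying; a bystander. Origin: at the bench.
Not all that is in view belongs to the job. Leave any red look-alike of the cap_round alone.

How it is judged:
On the way, in this order (a step that is already met when the one before it is completed fails the run):
1. both caps are seated on their own housings, the keeper arm still away from home (z of cap_round in the frame of housing_round between 0.0695 and 0.0755 m and horizontal distance between cap_round and housing_round below 0.008 m and angle between each of cap_round, cap_square's own z axis and vertical below 0.06 rad and z of cap_square in the frame of housing_square between 0.0695 and 0.0755 m and horizontal distance between cap_square and housing_square below 0.008 m and value of joint keeper above 0.6 rad), for 0.2 s.
2. the keeper arm is swung home over the capped housing (value of joint keeper below 0.1 rad), for 0.2 s.
At the end, for the whole second after the job is handed in: Round cap on the round housing and square cap on the square one: rim down within 3 mm, centred within 8 mm, level, at rest. Keeper arm within 0.1 rad of home, over the cap there (35 mm). Housings within 25 mm and spare cap within 30 mm of where they stood (z of cap_round in the frame of housing_round between 0.0695 and 0.0755 m and horizontal distance between cap_round and housing_round below 0.008 m and angle between each of cap_round, cap_square's own z axis and vertical below 0.06 rad and z of cap_square in the frame of housing_square between 0.0695 and 0.0755 m and horizontal distance between cap_square and housing_square below 0.008 m and value of joint keeper below 0.1 rad and (horizontal distance between keeper_pad and cap_round below 0.035 m or horizontal distance between keeper_pad and cap_square below 0.035 m) and distance of each of housing_round, housing_square from where it was at the start of the episode below 0.025 m and distance of cap_spare from where it was at the start of the episode below 0.03 m and linear speed of each of cap_round, cap_square below 0.02 m/s); the robot touches nothing.
It fails at once if the spare cap is moved (more than 30 mm) (distance of cap_spare from where it was at the start of the episode above 0.03 m).
It fails at once if a housing is pushed more than 35 mm or tipped (distance of any of housing_round, housing_square from where it was at the start of the episode above 0.035 m or angle between any of housing_round, housing_square's own z axis and vertical above 0.3 rad).
It fails at once if a bystander is moved more than 40 mm (distance of any of glasses, tee_sample, coupon, angle_sample, screwdriver, ruler from where it was at the start of the episode above 0.04 m).
It also fails if it takes over 72 s, if anything falls off the work surface, if the arm or the gripper's body presses on something with over 40 N, if the wrist force passes 120 N, or if a joint passes its speed limit or range.

ROBOT

A 7-joint arm with a two-finger parallel gripper is mounted at the origin on the work surface. World frame = base frame: x ahead of the robot, y to its left, z up, the work surface at z = 0. Lengths are in m, angles in rad, forces in N, time in s.
With the tool pointing down it reaches from about 0.425 to 0.925 m from the base axis. Payload 6.8 kg.
Tool frame: the origin (TCP) lies between the finger pads; the fingertips stand 8 mm ahead of it and the grasp point (between the pads) lies 11 mm behind it; z points along the fingers, y is the line along which they close (so a half turn about z gives the same grasp; the last joint's range is limited). The gripper opens to 88 mm and grips with 3 to 60 N. Pads are 20 mm wide; open, the fingers measure 115 mm over their backs; the gripper's body (75 mm by 178 mm) begins 61 mm behind the grasp point.
Start: joints at [-1.404, 0.477, 0.022, 1.555, -0.011, 1.109, -0.083], TCP at [0.183, 0.65, 0.231] pointing down, gripper open.
Joint ranges: [-2.96, 2.96], [-0.34, 2.1], [-1.41, 1.46], [0.24, 2.44], [-1.37, 4.51], [0.17, 1.92], [-2.96, 2.96]. Speed limits (rad/s): [2.39, 2.39, 3.14, 3.14, 3.14, 3.14, 3.14].

INTERFACE

Orientations are given as a 3x3 rotation matrix whose columns are the frame's x, y, z axes.
In Python, from cell import manip gives the robot as it stands.
- The arm moves only by the tool send_rows, never from a script. Its argument "series" is a list of rows, each a list of 6 numbers: the shift along the world's x, y, z normalised to -1 to 1, where 1 is 0.03 m, then the turn, a rotation vector about the world's x, y, z normalised to -1 to 1, where 1 is 2 rad. A call has 1 to 20 rows; each row shifts and turns the commanded pose from where the row before left it; what a row does not reach is not made up. A row lasts 1/10 s, in which the tool goes at most 50 mm and 8.59 degrees, less where a joint would pass 70% of its speed; a pose out of reach is approached as far as the arm can. A call with a number of a shift or a turn outside -1 to 1 is refused whole. A call with a gripper value outside its range is refused whole. "jaw" is the closure, from -1 (fully open) to 1 (shut), set as the call begins (left out, the last holds). The fingers move at their own pace and stop on an object; "grip_force" is the grip in N (left out, the last holds). Time passes only in rows, so rows that do not move let the fingers close. It gives the time, the measured TCP pose, the force, the opening and the grip force at its end, in the units of the state.
- manip.get_obs(): the state, without advancing time (a new reading comes with each control period).
- manip.camera(name): name is "scene" or "top" or "wrist"; returns a dict with "frame" (480x640x3 uint8, blue, green, red), "depth" (480x640 float32, m along the optical axis (not along the pixel's ray), 0 where there is no reading), "fx", "fy", "cx", "cy" (pixels), "R" (3x3) and "t" (3): a world point X has camera coordinates R X + t. Camera axes: x right, y down, z forward; pixel columns grow to the right and rows downward; lengths in m; the calibration is good to about 2 mm. A picture is of the moment at which its call begins.
- manip.hand_in(): hands the job in; it is judged then, once.
The state is a dict: "clock": time; "joints": joint angles; "qvel": joint speeds; "joint_torque": joint torques, N m; "eef_pos": TCP position; "ee_rot": TCP orientation; "contact_force": force on the tool from outside, world axes, zero at the start; "torque": the same for the moment, N m; "gripper_width": opening from 0.0 (shut) to 1.0 (fully open); "grip_force": force on a finger pad.
Only numpy, scipy, OpenCV 4.12 (cv2) and the standard library are available. Lean on these libraries where they do the work, as an engineer would, in place of code of your own. Each camera call takes 0.05 s, during which the arm holds its last target. There are 200 camera calls.

## Working session

There is one attempt and no reset: what is moved stays moved. The work goes in short steps, Python scripts to look and compute and a tool call to move; the robot and the scene stay as the last step left them, time stands still between calls to the robot, and variables do not carry over. Pictures are saved under pics/ and viewed, at most 10 in all, crops included, and the job is handed in when it is done.

Besides the shell and the picture viewer there is one more tool, called after "Emit:" as a command line: name --pt "numbers of a row" for each row, then --argument value for the rest. send_rows: Moves the arm, as the interface text tells. Its arguments: {"type":"object","properties":{"series":{"type":"array","items":{"type":"array","items":{"type":"number"}}},"jaw":{"type":"number"},"grip_force":{"type":"number"}},"required":["series"]}

```bash
mkdir -p pics; ls
python3 - <<'E'
from cell import manip
import cv2,numpy as np,pickle
d={n:manip.camera(n) for n in("scene","top")}
pickle.dump(d,open('d0.pkl','wb'))
for n in d:
    cv2.imwrite(f'pics/{n}0.png',d[n]["frame"]); c=d[n]; print(n,c['fx'],c['cx'],c['cy'],(-c['R'].T@c['t']).round(3),c['R'].round(3).tolist(),(c['depth']>0).mean())
o=manip.get_obs();print(o['clock'],o['eef_pos'],o['ee_rot'],o['gripper_width'])
E
```

```text
pics
scene 569.6080447205384 310.6661159015037 244.82021664138347 [ 1.057 -0.954  1.304] [[0.889, 0.457, 0.002], [0.34, -0.658, -0.671], [-0.306, 0.598, -0.741]] 0.9934244791666667
top 590.7184106305061 319.01040476838966 246.60609912987385 [0.408 0.03  1.702] [[0.002, -1.0, 0.011], [-0.993, -0.003, -0.114], [0.114, -0.011, -0.993]] 0.9958268229166667
0.1 [0.18304722 0.64915061 0.22977494] [[-9.62475730e-01  2.71367584e-01 -3.21152467e-04]
 [ 2.71367740e-01  9.62474340e-01 -1.64170108e-03]
 [-1.36403448e-04 -1.66724787e-03 -9.99998601e-01]] 0.9997171312097793
```

View pics/top0.png

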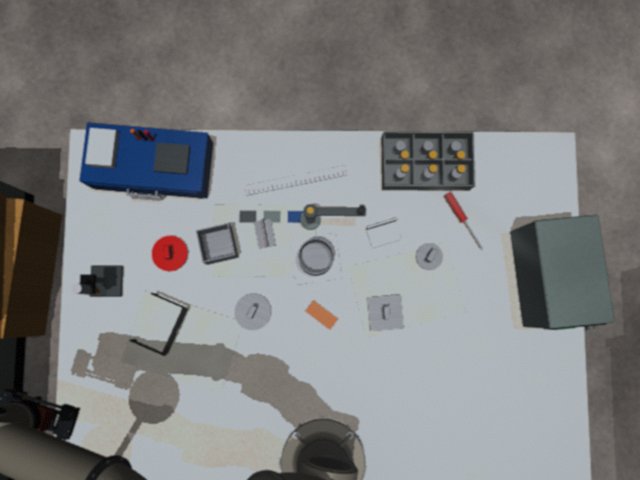

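View pics/scene0.png

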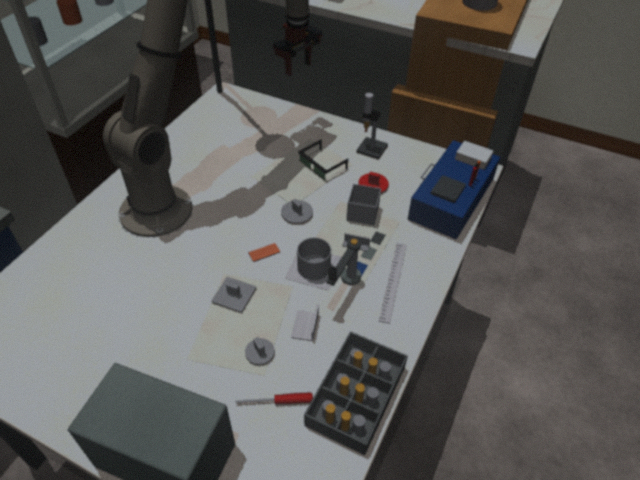

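The top view shows the round housing at the station (317,256) and the square housing to its left (217,243). The round cap is at (253,310), the square cap at (385,312) and the spare at (429,256). The pillar is at (311,213) and the knob at (361,210). The scene view agrees.

```bash
cat > h.py <<'E'
import numpy as np,cv2
def cloud(c):
    v,u=np.mgrid[:480,:640]; z=c['depth']
    P=np.stack([(u-c['cx'])/c['fx']*z,(v-c['cy'])/c['fy']*z,z],-1)
    W=(P-c['t'])@c['R']; W[z<=0]=np.nan; return W
def ray(c,uv,h):
    uv=np.atleast_2d(uv); d=np.c_[(uv[:,0]-c['cx'])/c['fx'],(uv[:,1]-c['cy'])/c['fy'],np.ones(len(uv))]@c['R']
    o=-c['R'].T@c['t']; return o+d*((h-o[2])/d[:,2])[:,None]
E
python3 - <<'E'
import pickle,cv2,numpy as np
from h import *
d=pickle.load(open('d0.pkl','rb')); c=d['top']; W=cloud(c); g=cv2.cvtColor(c['frame'],6)
print('bench z',np.nanmedian(W[340:400,400:480,2]),np.nanstd(W[340:400,400:480,2]))
R={n:ray(c,p,.03)[0] for n,p in dict(capR=(253,310),capS=(385,312),spare=(429,256),hR=(317,256),hS=(217,243),pil=(311,213),knob=(361,210)).items()}
for n,p in R.items():
    for cam in('top','scene'):
        W=cloud(d[cam]); near=np.hypot(W[...,0]-p[0],W[...,1]-p[1])<(.075 if n[0]!='p' and n[0]!='k' else .04)
        lo,hi=dict(c=(.006,.07),s=(.006,.07),h=(.06,.09),p=(.12,.2),k=(.15,.2))[n[0]]
        bands=[(lo,hi)]+([(.03,.07)] if n[0] in'cs' else [])
        for a,b in bands:
            m=near&(W[...,2]>a)&(W[...,2]<b); Q=W[m]
            if len(Q)<4: print(n,cam,'few',len(Q));continue
            q=(Q[:,:2]*1000).astype(np.float32); r=cv2.minAreaRect(q)
            print(n,cam,(a,b),len(Q),'rect',np.round(r[0],1),np.round(r[1],1),round(r[2],1),'circ',np.round(cv2.minEnclosingCircle(q)[0],1),round(cv2.minEnclosingCircle(q)[1],1),'mean',q.mean(0).round(1),'z95',np.percentile(Q[:,2],90).round(4))
    if n[0] in 'cs':
        h=.012
        x,y={'capR':(253,310),'capS':(385,312),'spare':(429,256)}[n]; w=32
        s=g[y-w:y+w,x-w:x+w]; t,b=cv2.threshold(s,0,255,cv2.THRESH_BINARY_INV+cv2.THRESH_OTSU)
        k=max(cv2.findContours(b,0,1)[0],key=cv2.contourArea).reshape(-1,2)+[x-w,y-w]
        X=(ray(c,k.astype(float),h)[:,:2]*1000).astype(np.float32); r=cv2.minAreaRect(X)
        print('  img',np.round(r[0],1),np.round(r[1],1),round(r[2],1),'ell',np.round(cv2.fitEllipse(X)[0],1),np.round(cv2.fitEllipse(X)[1],1))
E
```

```text
bench z 0.0008206045731635733 0.004056026993369304
capR top (0.006, 0.07) 1115 rect [420.6 195.1] [142.3 144.4] 6.8 circ [419.8 196.2] 74.7 mean [417.8 197.1] z95 0.0212
capR top (0.03, 0.07) 84 rect [416.8 198.3] [16.1 35.2] 64.8 circ [416.1 197.2] 18.3 mean [416.4 197.7] z95 0.0563
capR scene (0.006, 0.07) 599 rect [414.3 194.5] [129.7 135.7] 32.9 circ [417.9 194.3] 72.7 mean [417.1 193.2] z95 0.0404
capR scene (0.03, 0.07) 86 rect [414.2 197.7] [20.3 38.1] 61.2 circ [413.6 196.6] 20.1 mean [417. 195.] z95 0.0552
  img [417.5 199.3] [101.7 104.7] 0.1 ell [417.4 198.6] [101.2 105. ]
capS top (0.006, 0.07) 1219 rect [ 416.1 -174.9] [142.7 146.2] 41.6 circ [ 415.1 -174.9] 74.9 mean [ 415.1 -177.6] z95 0.0206
capS top (0.03, 0.07) 86 rect [ 415.3 -178.6] [34.5 16.8] 5.3 circ [ 415.3 -178.2] 18.2 mean [ 414.7 -177.4] z95 0.057
capS scene (0.006, 0.07) 948 rect [ 418.  -179.6] [134.2 142.5] 79.5 circ [ 415.8 -180. ] 73.8 mean [ 416.4 -181.9] z95 0.0382
capS scene (0.03, 0.07) 115 rect [ 414.5 -177.5] [21.  38.3] 89.0 circ [ 414.3 -178.4] 20.1 mean [ 414.9 -180.5] z95 0.0544
  img [ 415.4
[... 858 characters left out ...]
0812
hS top (0.06, 0.09) 277 rect [605.6 298.2] [93.8 93.7] 13.1 circ [605.7 297.4] 64.5 mean [606.6 300.7] z95 0.0846
hS scene (0.06, 0.09) 360 rect [603.2 299.1] [ 92.8 111.3] 13.3 circ [604.4 297.5] 65.9 mean [603.5 296.1] z95 0.0817
pil top (0.12, 0.2) 235 rect [681.8  24.8] [56.1 36.2] 89.2 circ [684.2  24.8] 29.5 mean [682.   27.7] z95 0.1587
pil scene (0.12, 0.2) 206 rect [682.2  28. ] [35.4 63.7] 5.5 circ [685.9  28.4] 31.9 mean [683.9  26.5] z95 0.1571
knob top (0.15, 0.2) 72 rect [681.7 -97.8] [24.1 20.6] 89.1 circ [679.4 -98.6] 13.8 mean [680.5 -98. ] z95 0.1878
knob scene (0.15, 0.2) 112 rect [681.2 -99.8] [20.3 23. ] 55.6 circ [ 680.4 -100.6] 12.7 mean [ 682.7 -102.2] z95 0.1853
```

Emit:
send_rows --pt "0.39 -0.75 0.03 0 0 -0.004" --pt "0.39 -0.75 0.03 0 0 -0.004" --pt "0.39 -0.75 0.03 0 0 -0.004" --pt "0.39 -0.75 0.03 0 0 -0.004" --pt "0.39 -0.75 0.03 0 0 -0.004" --pt "0.39 -0.75 0.03 0 0 -0.004" --pt "0.39 -0.75 0.03 0 0 -0.004" --pt "0.39 -0.75 0.03 0 0 -0.004" --pt "0.39 -0.75 0.03 0 0 -0.004" --pt "0.39 -0.75 0.03 0 0 -0.004" --pt "0.39 -0.75 0.03 0 0 -0.004" --pt "0.39 -0.75 0.03 0 0 -0.004" --pt "0.39 -0.75 0.03 0 0 -0.004" --pt "0.39 -0.75 0.03 0 0 -0.004" --pt "0.39 -0.75 0.03 0 0 -0.004" --pt "0.39 -0.75 0.03 0 0 -0.004" --pt "0.39 -0.75 0.03 0 0 -0.004" --pt "0.39 -0.75 0.03 0 0 -0.004" --pt "0.39 -0.75 0.03 0 0 -0.004" --pt "0.39 -0.75 0.03 0 0 -0.004" --jaw -1 --grip_force 40

```text
clock: 2.1
eef_pos: [0.4173, 0.1986, 0.2485]
ee_rot: [[-0.907, 0.422, -0.0], [0.422, 0.907, -0.0], [0.0, -0.0, -1.0]]
contact_force: [-0.2, -0.5, 1.0]
gripper_width: 1.0
grip_force: 0.0
```

Emit:
send_rows --pt "0 0 0 0 0 0" --pt "0 0 0 0 0 0"

```text
clock: 2.3
eef_pos: [0.4169, 0.1996, 0.2485]
ee_rot: [[-0.907, 0.422, -0.0], [0.422, 0.907, 0.0], [0.0, -0.0, -1.0]]
contact_force: [0.4, -0.0, -0.6]
gripper_width: 1.003
grip_force: 0.0
```

```bash
cat > w.py <<'E'
import sys,pickle
from cell import manip
from h import *
c=manip.camera('wrist'); cv2.imwrite(f'pics/{sys.argv[1]}.png',c['frame']); pickle.dump(c,open(sys.argv[1]+'.pkl','wb'))
o=manip.get_obs(); print(o['clock'],o['eef_pos'].round(4),'yaw y',np.degrees(np.arctan2(o['ee_rot'][1,1],o['ee_rot'][0,1])),o['contact_force'],np.round(o['joints'],2)); print('cam',-c['R'].T@c['t'],c['R'].round(2).tolist(),c['fx'])
W=cloud(c); 
for a,b in((.035,.065),(.07,.09)):
    m=((W[...,2]>a)&(W[...,2]<b)).astype(np.uint8)
    n,L,S,_=cv2.connectedComponentsWithStats(m)
    for i in range(1,n):
        if S[i,4]<400: continue
        q=(W[L==i][:,:2]*1000).astype(np.float32); r=cv2.minAreaRect(q); print((a,b),S[i],np.round(r[0],1),np.round(r[1],1),round(r[2],1),np.median(W[L==i][:,2]))
E
python3 w.py w1
```

```text
2.35 [0.4167 0.2004 0.2485] yaw y 65.12164614354563 [-0.49002265  0.27792933 -0.49597726] [-0.85  0.1   0.29  2.04 -0.03  1.01  0.59]
cam [0.34511227 0.23406176 0.40207025] [[0.42, 0.91, 0.0], [0.87, -0.4, 0.29], [0.26, -0.12, -0.96]] 352.6991207188372
(0.035, 0.065) [ 490    0  115  141 2800] [389.9 454.9] [109.1 121.8] 67.2 0.0445695116786782
(0.035, 0.065) [314 189  16  37 558] [414.3 202. ] [15.3 35.7] 65.0 0.05129615357456055
(0.035, 0.065) [571 233  36  38 797] [580.2 441.4] [36.8 17. ] 6.3 0.05070265498897234
(0.035, 0.065) [441 263  53  40 791] [555.1 308.9] [ 3.1 53.5] 12.8 0.05082208582999034
(0.035, 0.065) [215 341  64  22 859] [536.7  52.1] [71.8 16.6] 46.9 0.04927016534517057
(0.035, 0.065) [ 198  400   78   27 1294] [594.7   6.8] [89.4 33.8] 59.2 0.052317706688621374
(0.07, 0.09) [452 276  81  51 679] [573. 330.] [86.  43.1] 49.1 0.07831831865295738
(0.07, 0.09) [191 400  89  38 845] [589.6  13.8] [98.7 50.9] 67.4 0.07694564741666243
```

Emit:
send_rows --pt "0 -0.03 -1 0 0 0" --pt "0 0 -1 0 0 0" --pt "0 0 -1 0 0 0" --pt "0 0 -1 0 0 0" --pt "0 0 -1 0 0 0" --pt "0 0 -1 0 0 0" --pt "0 0 -0.8 0 0 0" --pt "0 0 -0.4 0 0 0" --pt "0 0 -0.17 0 0 0" --pt "0 0 0 0 0 0" --pt "0 0 0 0 0 0"

```text
clock: 3.45
eef_pos: [0.4177, 0.1994, 0.0284]
ee_rot: [[-0.907, 0.421, 0.001], [0.421, 0.907, 0.001], [-0.001, 0.001, -1.0]]
contact_force: [0.4, 0.3, 0.2]
gripper_width: 1.002
grip_force: 0.0
```

Emit:
send_rows --pt "0 0 0 0 0 0" --pt "0 0 0 0 0 0" --pt "0 0 0 0 0 0" --pt "0 0 0 0 0 0" --pt "0 0 0 0 0 0" --pt "0 0 0 0 0 0" --pt "0 0 0 0 0 0" --pt "0 0 0 0 0 0" --jaw 1 --grip_force 55

```text
clock: 4.25
eef_pos: [0.4171, 0.1988, 0.0275]
ee_rot: [[-0.907, 0.421, -0.0], [0.421, 0.907, -0.0], [0.0, -0.0, -1.0]]
contact_force: [0.5, -0.6, -0.3]
gripper_width: 0.31
grip_force: 0.0
```

Emit:
send_rows --pt "0 0 0 0 0 0" --pt "0 0 0 0 0 0" --pt "0 0 0 0 0 0" --pt "0 0 0 0 0 0" --pt "0 0 0 0 0 0"

```text
clock: 4.75
eef_pos: [0.4172, 0.1989, 0.0276]
ee_rot: [[-0.907, 0.421, 0.0], [0.421, 0.907, 0.0], [-0.0, 0.0, -1.0]]
contact_force: [1.3, 0.7, 0.2]
gripper_width: 0.179
grip_force: 55.0
```

Emit:
send_rows --pt "0 0 0.2 0 0 0" --pt "0 0 0.5 0 0 0" --pt "0 0 1 0 0 0" --pt "0 0 1 0 0 0" --pt "0 0 1 0 0 0" --pt "0 0 1 0 0 0" --pt "0 0 1 0 0 0" --pt "0 0 0.7 0 0 0" --pt "0 0 0.3 0 0 0" --pt "0 0 0 0 0 0"

```text
clock: 5.75
eef_pos: [0.4173, 0.1989, 0.2293]
ee_rot: [[-0.907, 0.421, 0.001], [0.421, 0.907, 0.001], [-0.001, 0.002, -1.0]]
contact_force: [0.6, -1.6, -3.6]
gripper_width: 0.179
grip_force: 55.0
```

Emit:
send_rows --pt "0.42 -0.496 0 0 0 0" --pt "0.42 -0.496 0 0 0 0" --pt "0.42 -0.496 0 0 0 0" --pt "0.42 -0.496 0 0 0 0" --pt "0.42 -0.496 0 0 0 0" --pt "0.42 -0.496 0 0 0 0" --pt "0.42 -0.496 0 0 0 0" --pt "0.42 -0.496 0 0 0 0" --pt "0.42 -0.496 0 0 0 0" --pt "0.42 -0.496 0 0 0 0" --pt "0.42 -0.496 0 0 0 0" --pt "0.42 -0.496 0 0 0 0" --pt "0 0 0 0 0 0" --pt "0 0 0 0 0 0" --pt "0 0 0 0 0 0"

```text
clock: 7.25
eef_pos: [0.5673, 0.0212, 0.2275]
ee_rot: [[-0.907, 0.42, -0.002], [0.42, 0.907, 0.0], [0.002, -0.001, -1.0]]
contact_force: [-0.4, 0.5, -2.8]
gripper_width: 0.18
grip_force: 55.0
```

```bash
python3 w.py w2
python3 - <<'E'
import pickle
from h import *
from scipy.optimize import least_squares
# ring fit of round housing: known inner/outer mid radius 48.5, rim points at top
d=pickle.load(open('d0.pkl','rb'))
for n in('top',):
    W=cloud(d[n]);m=(np.hypot(W[...,0]-.569,W[...,1]-.020)<.06)&(W[...,2]>.072)&(W[...,2]<.095);q=W[m][:,:2]*1000
    r=least_squares(lambda p:np.hypot(*(q-p[:2]).T)-p[2],[569,20,48],loss='soft_l1');print(n,len(q),r.x)
E
```

```text
7.3 [0.5675 0.0213 0.2278] yaw y 65.16345828896294 [-0.03955981 -0.11779996 -2.60681944] [-0.51  0.32  0.45  1.84 -0.16  1.02  1.15]
cam [0.49566694 0.05542145 0.38119208] [[0.42, 0.91, -0.0], [0.87, -0.4, 0.29], [0.26, -0.12, -0.96]] 352.6991207188372
(0.035, 0.065) [ 541   48   99  152 2956] [587.  272.7] [ 66.5 129.9] 58.5 0.05063584184487588
(0.035, 0.065) [  36  135   49   42 1139] [ 413.5 -175.4] [36.2 17.2] 6.0 0.05034089595041843
(0.035, 0.065) [611 155  29  35 530] [648.7 299.3] [ 2.8 45.6] 12.6 0.049125465464124746
(0.035, 0.065) [ 44 324  25  37 694] [ 575.9 -300.3] [16.5 38.1] 72.8 0.04793654535891052
(0.07, 0.09) [ 567   62   73  141 1890] [607.6 286.5] [94.5 65.5] 12.6 0.07781818386309788
(0.07, 0.09) [275 166  96  28 440] [532.6  39.4] [81.8 21.9] 64.5 0.07917791710485991
top 135 [568.90821451  19.85904244  48.10307508]
```

View pics/w2.png

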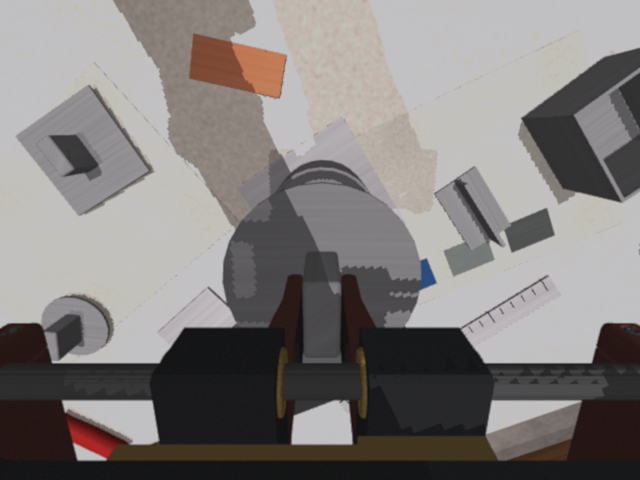

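The wrist picture shows the cap held level at (320,250), with the housing rim peeking out behind it at (322,170), centred sideways. I'll descend.

Emit:
send_rows --pt "0.05 -0.03 -0.5 0 0 0" --pt "0 0 -0.9 0 0 0" --pt "0 0 -0.9 0 0 0" --pt "0 0 -0.9 0 0 0" --pt "0 0 -0.5 0 0 0" --pt "0 0 -0.2 0 0 0" --pt "0 0 0 0 0 0" --pt "0 0 0 0 0 0"

```text
clock: 8.1
eef_pos: [0.5707, 0.0194, 0.1124]
ee_rot: [[-0.907, 0.421, 0.002], [0.421, 0.907, 0.0], [-0.001, 0.001, -1.0]]
contact_force: [0.1, 0.7, -2.7]
gripper_width: 0.179
grip_force: 55.0
```

Emit:
send_rows --pt "0 0 -0.07 0 0 0" --pt "0 0 -0.07 0 0 0" --pt "0 0 -0.05 0 0 0" --pt "0 0 -0.05 0 0 0" --pt "0 0 0 0 0 0"

```text
clock: 8.6
eef_pos: [0.5697, 0.0193, 0.1042]
ee_rot: [[-0.907, 0.421, -0.0], [0.421, 0.907, -0.0], [0.0, -0.0, -1.0]]
contact_force: [0.1, 0.7, -3.1]
gripper_width: 0.18
grip_force: 55.0
```

Emit:
send_rows --pt "0 0 -0.05 0 0 0" --pt "0 0 -0.05 0 0 0" --pt "0 0 -0.04 0 0 0" --pt "0 0 0 0 0 0" --pt "0 0 0 0 0 0"

```text
clock: 9.1
eef_pos: [0.5699, 0.0193, 0.1001]
ee_rot: [[-0.907, 0.421, -0.0], [0.421, 0.907, -0.0], [0.0, -0.0, -1.0]]
contact_force: [0.8, -0.1, -2.7]
gripper_width: 0.178
grip_force: 55.0
```

Emit:
send_rows --pt "0 0 -0.03 0 0 0" --pt "0 0 0 0 0 0" --pt "0 0 0 0 0 0"

```text
clock: 9.4
eef_pos: [0.57, 0.0193, 0.0996]
ee_rot: [[-0.907, 0.421, 0.0], [0.421, 0.907, 0.0], [-0.0, 0.0, -1.0]]
contact_force: [-0.9, 0.1, 1.5]
gripper_width: 0.178
grip_force: 55.0
```

Contact at the expected seat height, so I'll release and rise.

Emit:
send_rows --pt "0 0 0 0 0 0" --pt "0 0 0 0 0 0" --pt "0 0 0 0 0 0" --pt "0 0 0 0 0 0" --pt "0 0 0 0 0 0" --pt "0 0 0 0 0 0" --pt "0 0 0 0 0 0" --pt "0 0 0 0 0 0" --jaw -1

```text
clock: 10.2
eef_pos: [0.5698, 0.0193, 0.0993]
ee_rot: [[-0.907, 0.421, -0.0], [0.421, 0.907, 0.0], [0.0, 0.0, -1.0]]
contact_force: [1.3, -0.4, -0.9]
gripper_width: 0.868
grip_force: 0.0
```

Emit:
send_rows --pt "0 0 0.3 0 0 0" --pt "0 0 0.8 0 0 0" --pt "0 0 1 0 0 0" --pt "0 0 1 0 0 0" --pt "0 0 1 0 0 0" --pt "0 0 0.9 0 0 0" --pt "-0.86 -1 0 0 0 0.039" --pt "-0.86 -1 0 0 0 0.039" --pt "-0.86 -1 0 0 0 0.039" --pt "-0.86 -1 0 0 0 0.039" --pt "-0.86 -1 0 0 0 0.039" --pt "-0.86 -1 0 0 0 0.039" --pt "-0.02 -0.6 0 0 0 0.028" --pt "0 0 0 0 0 0" --pt "0 0 0 0 0 0" --pt "0 0 0 0 0 0"

```text
clock: 11.8
eef_pos: [0.415, -0.1776, 0.2494]
ee_rot: [[-0.996, -0.09, 0.0], [-0.09, 0.996, 0.0], [-0.0, 0.0, -1.0]]
contact_force: [-0.2, -0.0, 0.4]
gripper_width: 1.0
grip_force: 0.0
```

```bash
python3 w.py w3
python3 - <<'E'
from cell import manip
from h import *
import pickle
c=manip.camera('top');cv2.imwrite('pics/top1.png',c['frame']);pickle.dump(c,open('top1.pkl','wb'))
W=cloud(c);n=np.hypot(W[...,0]-.569,W[...,1]-.020)<.075
for a,b in((.075,.1),(.105,.14)):
    q=W[n&(W[...,2]>a)&(W[...,2]<b)]; r=cv2.minAreaRect((q[:,:2]*1000).astype(np.float32)); print(len(q),r,np.median(q[:,2]))
q=W[n&(W[...,2]>.075)&(W[...,2]<.105)]; A=np.c_[q[:,:2],np.ones(len(q))]; print('tilt',np.linalg.lstsq(A,q[:,2],rcond=None)[0])
E
```

```text
11.85 [ 0.415  -0.1775  0.2493] yaw y 95.18740658812452 [ 0.68655094  0.03427595 -0.07771064] [-0.24  0.07  0.54  2.07 -0.04  1.01  1.98]
cam [ 0.33593197 -0.18408128  0.40291622] [[-0.09, 1.0, 0.0], [0.95, 0.09, 0.29], [0.29, 0.03, -0.96]] 352.6991207188372
(0.035, 0.065) [315 189  16  37 571] [ 412.6 -175.8] [35.5 15.6] 5.3 0.051294764727072055
(0.035, 0.065) [461 309  54  18 549] [521.3  23.1] [52.9  8.5] 89.2 0.05038941257659297
(0.035, 0.065) [277 400  71  15 528] [ 666.1 -166.2] [ 7.8 89.8] 17.6 0.04328088045176336
1020 ((569.4320678710938, 18.775917053222656), (101.81930541992188, 101.68447875976562), 45.158390045166016) 0.08465744159956384
82 ((568.7533569335938, 18.610309600830078), (15.737211227416992, 36.72216796875), 63.87602996826172) 0.12402409776714299
tilt [-0.00148573 -0.00281796  0.08588254]
```

The round cap is seated: its lug top is at 124 mm and it is level. Next I grasp the square cap.

Emit:
send_rows --pt "0.01 0.02 -1 0 0 0" --pt "0 0 -1 0 0 0" --pt "0 0 -1 0 0 0" --pt "0 0 -1 0 0 0" --pt "0 0 -1 0 0 0" --pt "0 0 -1 0 0 0" --pt "0 0 -0.8 0 0 0" --pt "0 0 -0.4 0 0 0" --pt "0 0 -0.19 0 0 0" --pt "0 0 0 0 0 0" --pt "0 0 0 0 0 0"

```text
clock: 13.0
eef_pos: [0.4155, -0.1782, 0.0283]
ee_rot: [[-0.996, -0.089, 0.001], [-0.089, 0.996, -0.0], [-0.001, -0.0, -1.0]]
contact_force: [0.0, -0.1, -1.1]
gripper_width: 0.999
grip_force: 0.0
```

Emit:
send_rows --pt "0 0 0 0 0 0" --pt "0 0 0 0 0 0" --pt "0 0 0 0 0 0" --pt "0 0 0 0 0 0" --pt "0 0 0 0 0 0" --pt "0 0 0 0 0 0" --pt "0 0 0 0 0 0" --pt "0 0 0 0 0 0" --pt "0 0 0 0 0 0" --pt "0 0 0 0 0 0" --pt "0 0 0 0 0 0" --pt "0 0 0 0 0 0" --pt "0 0 0 0 0 0" --jaw 1

```text
clock: 14.3
eef_pos: [0.4147, -0.1779, 0.0275]
ee_rot: [[-0.996, -0.089, -0.0], [-0.089, 0.996, 0.0], [0.0, 0.0, -1.0]]
contact_force: [-0.9, 1.9, 0.0]
gripper_width: 0.179
grip_force: 55.0
```

Emit:
send_rows --pt "0 0 0.2 0 0 0" --pt "0 0 0.5 0 0 0" --pt "0 0 1 0 0 0" --pt "0 0 1 0 0 0" --pt "0 0 1 0 0 0" --pt "0 0 1 0 0 0" --pt "0 0 1 0 0 0" --pt "0 0 1 0 0 0" --pt "0 0 0.7 0 0 0" --pt "0 0 0.3 0 0 0" --pt "0 0 0 0 0 0"

```text
clock: 15.4
eef_pos: [0.415, -0.1783, 0.2592]
ee_rot: [[-0.996, -0.089, 0.002], [-0.089, 0.996, 0.0], [-0.002, -0.0, -1.0]]
contact_force: [-0.1, -0.4, -3.2]
gripper_width: 0.18
grip_force: 55.0
```

Emit:
send_rows --pt "0.353 0.882 0 0 0 0.0039" --pt "0.353 0.882 0 0 0 0.0038" --pt "0.353 0.882 0 0 0 0.0038" --pt "0.353 0.882 0 0 0 0.0038" --pt "0.353 0.882 0 0 0 0.0038" --pt "0.353 0.882 0 0 0 0.0038" --pt "0.353 0.882 0 0 0 0.0038" --pt "0.353 0.882 0 0 0 0.0038" --pt "0.353 0.882 0 0 0 0.0038" --pt "0.353 0.882 0 0 0 0.0038" --pt "0.353 0.882 0 0 0 0.0038" --pt "0.353 0.882 0 0 0 0.0038" --pt "0.353 0.882 0 0 0 0.0039" --pt "0.353 0.882 0 0 0 0.0039" --pt "0.353 0.882 0 0 0 0.0039" --pt "0.353 0.882 0 0 0 0.0039" --pt "0.353 0.882 0 0 0 0.0039" --pt "0.353 0.882 0 0 0 0.0039" --pt "0 0 0 0 0 0" --pt "0 0 0 0 0 0"

```text
clock: 17.4
eef_pos: [0.6045, 0.2981, 0.2558]
ee_rot: [[-0.974, -0.226, -0.003], [-0.226, 0.974, -0.002], [0.004, -0.002, -1.0]]
contact_force: [-0.1, -0.6, -1.8]
gripper_width: 0.18
grip_force: 55.0
```

Emit:
send_rows --pt "0 0 -0.5 0 0 0" --pt "0 0 -0.7 0 0 0" --pt "0 0 -0.3 0 0 0" --pt "0 0 0 0 0 0" --pt "0 0 0 0 0 0"

```text
clock: 17.9
eef_pos: [0.6055, 0.2977, 0.2137]
ee_rot: [[-0.974, -0.225, -0.0], [-0.225, 0.974, -0.0], [0.0, -0.0, -1.0]]
contact_force: [0.6, 0.4, -2.5]
gripper_width: 0.178
grip_force: 55.0
```

```bash
python3 w.py w4
python3 - <<'E'
import pickle
from h import *
for c in(pickle.load(open('d0.pkl','rb'))['top'],pickle.load(open('top1.pkl','rb'))):
    W=cloud(c);m=(np.hypot(W[...,0]-.6055,W[...,1]-.298)<.075)&(W[...,2]>.072)&(W[...,2]<.095)
    q=(W[m][:,:2]*1000).astype(np.float32);print(len(q),cv2.minAreaRect(q))
    a=np.radians(13);U=np.array([[np.cos(a),np.sin(a)],[-np.sin(a),np.cos(a)]]);p=(q-[605.5,298])@U.T
    e=[np.median(s) for s in(p[p[:,0]>40,0],p[p[:,0]<-40,0],p[p[:,1]>40,1],p[p[:,1]<-40,1])];print(np.round(e,1),'ctr',[605.5,298]+U.T@[(e[0]+e[1])/2,(e[2]+e[3])/2])
    print([np.degrees(np.polyfit(p[s,1-k],p[s,k],1)[0])*(-1 if k==0 else 1) for k in(0,1) for s in(p[:,k]>40,p[:,k]<-40)])
E
```

```text
17.95 [0.6058 0.298  0.2143] yaw y 102.99723909971063 [ 0.56962925  0.02482358 -2.20118555] [-0.74  0.5   0.27  1.59 -0.14  1.07  1.37]
cam [0.5281843  0.28045331 0.36718869] [[-0.22, 0.97, 0.0], [0.93, 0.21, 0.29], [0.28, 0.07, -0.96]] 352.6991207188372
(0.035, 0.065) [ 470    0   98  113 1994] [431.  438.1] [109.   34.6] 67.2 0.043530396774175625
(0.035, 0.065) [   6   40   80  126 2637] [563.1  51.5] [98.5 43.8] 9.1 0.0512031231800361
(0.035, 0.065) [460 205  31  42 913] [580.7 441.9] [36.  16.7] 7.9 0.05093808603917579
(0.035, 0.065) [ 16 218  45  36 764] [677.2  45.6] [27.9 15.5] 32.8 0.050878985237068464
(0.035, 0.065) [531 400  48  26 665] [761.4 600. ] [77.1  5.1] 85.5 0.04745181019499499
(0.07, 0.09) [   0   38   58  133 5611] [566.9  55.6] [97.  37.2] 0.8 0.08309130370401874
(0.07, 0.09) [268 170 114  24 752] [568.2 292.3] [18.4 92.1] 13.4 0.07922930894600387
(0.07, 0.09) [  0 227  33  36 651] [676.8  45.6] [27.7 14.1] 35.4 0.08030938362446347
(0.07, 0.09) [ 489  400   86   42 1429] [748.2 553.3] [106.   24.5] 84.7 0.08056979366279401
191 ((605.63330078125, 297.62994384765625), (93.85763549804688, 93.22459411621094), 13.348637580871582)
[ 43.7 -44.3  43.4 -44.6] ctr [605.32956182 297.36263888]
[np.float64(0.33203548018304174), np.float64(0.29167088032468846), np.float64(0.5782413162556836), np.float64(-0.43950192959505696)]
192 ((605.7247924804688, 297.86639404296875), (93.42572784423828, 93.5041275024414), 12.880635261535645)
[ 44.2 -44.3  43.4 -44.8] ctr [605.57315101 297.30103076]
[np.float64(0.5184503887835927), np.float64(0.7461785193492998), np.float64(0.39832782000735445), np.float64(0.1062895804934289)]
```

View pics/w4.png

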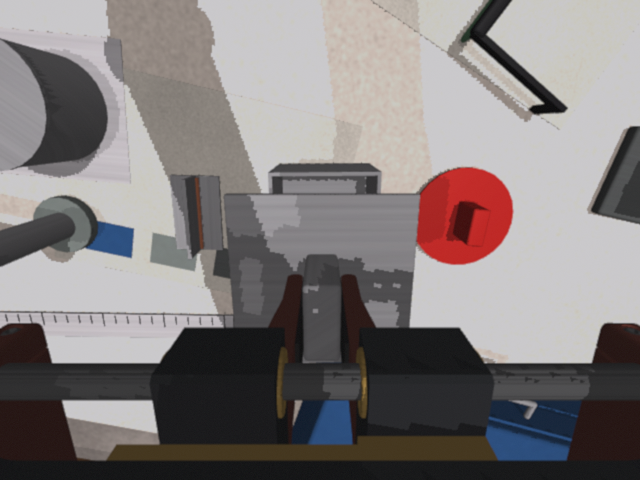

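The wrist picture shows the square cap at columns 223–419 and the housing rim behind it at 268–381, with parallel sides. It hints at a small sideways offset, so I'll compare the two in the same view.

Run:
```python
import pickle
from h import *
c=pickle.load(open('w4.pkl','rb'));W=cloud(c);l=np.array([-.225,.974]);f=np.array([.974,.225])
L=W[...,:2]@l*1000;F=W[...,:2]@f*1000;Z=W[...,2]
print('tcp',np.array([605.6,297.9])@l,np.array([605.6,297.9])@f)
for n,(v0,v1,u0,u1,a,b) in dict(cap=(185,260,200,440,.188,.215),hous=(160,193,255,395,.07,.09)).items():
    for v in range(v0,v1,4):
        m=(Z[v]>a)&(Z[v]<b);u=np.where(m)[0];u=u[(u>=u0)&(u<u1)]
        if len(u)>1:print(n,v,u[0],u[-1],L[v,u[0]].round(1),L[v,u[-1]].round(1),'mid',((L[v,u[0]]+L[v,u[-1]])/2).round(1),'F',F[v,u].mean().round(1),'Z',Z[v,u].mean().round(4))
```

```text
tcp 153.89459999999994 656.8819000000001
cap 197 224 419 106.9 202.0 mid 154.5 F 608.9 Z 0.1975
cap 201 224 419 107.0 202.0 mid 154.5 F 610.9 Z 0.1976
cap 205 224 418 106.2 201.8 mid 154.0 F 612.9 Z 0.1974
cap 209 225 418 106.7 201.9 mid 154.3 F 614.9 Z 0.1975
cap 213 225 418 106.7 202.1 mid 154.4 F 616.9 Z 0.1976
cap 217 225 417 106.5 201.7 mid 154.1 F 618.9 Z 0.1976
cap 221 226 417 107.2 201.5 mid 154.3 F 621.0 Z 0.1974
cap 225 226 417 106.7 202.0 mid 154.4 F 623.0 Z 0.1975
cap 229 226 416 106.5 201.8 mid 154.2 F 625.1 Z 0.1975
cap 233 227 416 106.8 202.1 mid 154.4 F 627.2 Z 0.1975
cap 237 227 416 106.9 202.0 mid 154.4 F 629.3 Z 0.1975
cap 241 227 415 106.7 201.5 mid 154.1 F 631.4 Z 0.1975
cap 245 228 415 106.9 201.6 mid 154.3 F 633.5 Z 0.1975
cap 249 228 415 106.8 202.0 mid 154.4 F 635.6 Z 0.1975
cap 253 228 414 106.5 201.7 mid 154.1 F 637.8 Z 0.1975
cap 257 229 414 106.9 201.7 mid 154.3 F 639.6 Z 0.1985
hous 172 268 381 111.1 202.4 mid 156.8 F 610.4 Z 0.0794
hous 176 268 381 111.1 202.8 mid 157.0 F 613.8 Z 0.078
hous 180 268 379 111.2 201.2 mid 156.2 F 617.0 Z 0.0783
hous 184 268 380 110.8 202.2 mid 156.5 F 620.2 Z 0.0782
hous 188 269 380 111.6 202.2 mid 156.9 F 623.5 Z 0.0782
hous 192 269 380 111.4 202.6 mid 157.0 F 626.9 Z 0.0779
```

Emit:
send_rows --pt "0 0.016 -0.5 0 0 0" --pt "0 0 -0.8 0 0 0" --pt "0 0 -0.8 0 0 0" --pt "0 0 -0.7 0 0 0" --pt "0 0 -0.4 0 0 0" --pt "0 0 -0.2 0 0 0" --pt "0 0 0 0 0 0" --pt "0 0 0 0 0 0"

```text
clock: 18.75
eef_pos: [0.6061, 0.2989, 0.1125]
ee_rot: [[-0.974, -0.225, 0.001], [-0.225, 0.974, 0.001], [-0.002, 0.0, -1.0]]
contact_force: [0.4, 0.6, -2.0]
gripper_width: 0.181
grip_force: 55.0
```

Emit:
send_rows --pt "0 0 -0.07 0 0 0" --pt "0 0 -0.07 0 0 0" --pt "0 0 0 0 0 0" --pt "0 0 0 0 0 0"

```text
clock: 19.15
eef_pos: [0.6054, 0.2987, 0.1075]
ee_rot: [[-0.974, -0.225, 0.0], [-0.225, 0.974, 0.0], [-0.0, 0.0, -1.0]]
contact_force: [-0.4, 0.3, -2.8]
gripper_width: 0.176
grip_force: 55.0
```

Emit:
send_rows --pt "0 0 -0.05 0 0 0" --pt "0 0 -0.05 0 0 0" --pt "0 0 0 0 0 0" --pt "0 0 0 0 0 0"

```text
clock: 19.55
eef_pos: [0.6053, 0.2987, 0.1043]
ee_rot: [[-0.974, -0.225, -0.0], [-0.225, 0.974, -0.0], [0.0, -0.0, -1.0]]
contact_force: [0.8, -0.9, -2.2]
gripper_width: 0.179
grip_force: 55.0
```

Emit:
send_rows --pt "0 0 -0.04 0 0 0" --pt "0 0 -0.04 0 0 0" --pt "0 0 0 0 0 0" --pt "0 0 0 0 0 0"

```text
clock: 19.95
eef_pos: [0.6054, 0.2987, 0.1019]
ee_rot: [[-0.974, -0.225, -0.0], [-0.225, 0.974, -0.0], [0.0, -0.0, -1.0]]
contact_force: [0.3, -0.6, -2.5]
gripper_width: 0.178
grip_force: 55.0
```

No contact so far, and the step is already below the rim. I'll go down the last 2.5 mm.

Emit:
send_rows --pt "0 0 -0.04 0 0 0" --pt "0 0 -0.03 0 0 0" --pt "0 0 -0.02 0 0 0" --pt "0 0 0 0 0 0" --pt "0 0 0 0 0 0"

```text
clock: 20.45
eef_pos: [0.6054, 0.2987, 0.0996]
ee_rot: [[-0.974, -0.225, 0.0], [-0.225, 0.974, 0.0], [-0.0, 0.0, -1.0]]
contact_force: [-2.2, -0.6, 1.2]
gripper_width: 0.181
grip_force: 55.0
```

Emit:
send_rows --pt "0 0 0 0 0 0" --pt "0 0 0 0 0 0" --pt "0 0 0 0 0 0" --pt "0 0 0 0 0 0" --pt "0 0 0 0 0 0" --pt "0 0 0 0 0 0" --pt "0 0 0 0 0 0" --pt "0 0 0 0 0 0" --pt "0 0 0.3 0 0 0" --pt "0 0 0.8 0 0 0" --pt "0 0 1 0 0 0" --pt "0 0 1 0 0 0" --pt "0 0 1 0 0 0" --pt "0 0 0.9 0 0 0" --pt "0 0 0.4 0 0 0" --jaw -1

```text
clock: 21.95
eef_pos: [0.6066, 0.299, 0.265]
ee_rot: [[-0.974, -0.225, 0.004], [-0.225, 0.974, 0.003], [-0.005, 0.002, -1.0]]
contact_force: [1.5, -0.9, 0.4]
gripper_width: 0.999
grip_force: 0.0
```

Emit:
send_rows --pt "0.169 -0.883 0 0 0 -0.0603" --pt "0.169 -0.883 0 0 0 -0.0603" --pt "0.169 -0.883 0 0 0 -0.0603" --pt "0.169 -0.883 0 0 0 -0.0603" --pt "0.169 -0.883 0 0 0 -0.0603" --pt "0.169 -0.883 0 0 0 -0.0603" --pt "0.169 -0.883 0 0 0 -0.0603" --pt "0.169 -0.883 0 0 0 -0.0603" --pt "0.169 -0.883 0 0 0 -0.0603" --pt "0.169 -0.883 0 0 0 -0.0603" --pt "0.169 -0.883 0 0 0 -0.0603" --pt "0.169 -0.883 0 0 0 -0.0603" --pt "0.169 -0.883 0 0 0 -0.0603" --pt "0.169 -0.883 0 0 0 -0.0603" --pt "0.169 -0.883 0 0 0 -0.0603" --pt "0 0 0 0 0 0" --pt "0 0 0 0 0 0" --pt "0 0 0 0 0 0" --jaw 0.1

```text
clock: 23.75
eef_pos: [0.6814, -0.0969, 0.2608]
ee_rot: [[0.008, 1.0, -0.001], [1.0, -0.008, 0.001], [0.001, -0.001, -1.0]]
contact_force: [0.1, 0.0, -0.2]
gripper_width: 0.448
grip_force: 0.0
```

```bash
python3 w.py w5
python3 - <<'E'
from cell import manip
from h import *
print(manip.get_obs()['gripper_width'])
c=manip.camera('top');W=cloud(c)
for x,y in((.569,.020),(.6055,.298)):
    n=np.hypot(W[...,0]-x,W[...,1]-y)<.075
    for a,b in((.075,.1),(.105,.14)):
        q=W[n&(W[...,2]>a)&(W[...,2]<b)]; print(len(q))
        if len(q)>3:print(cv2.minAreaRect((q[:,:2]*1000).astype(np.float32)),np.median(q[:,2]))
w=manip.camera('wrist');V=cloud(w);m=(V[...,2]>.16)&(V[...,2]<.2)&(np.hypot(V[...,0]-.6815,V[...,1]+.0985)<.05)
q=V[m]*1000;print('knob',len(q),q.mean(0),cv2.minEnclosingCircle(q[:,:2].astype(np.float32)) if len(q) else 0)
E
```

```text
23.8 [ 0.6815 -0.0968  0.2609] yaw y -0.43922586703704436 [ 0.3053626  -0.16012889  0.00396065] [-0.43  0.57  0.75  1.52 -0.4   1.21  0.37]
cam [ 0.68262543 -0.01657214  0.41441658] [[1.0, -0.01, -0.0], [-0.01, -0.96, 0.29], [-0.0, -0.29, -0.96]] 352.6991207188372
(0.035, 0.065) [223  48  34  93 473] [604.6  11.7] [84.1 23. ] 73.5 0.050588336110458744
(0.035, 0.065) [294 230  29  74 422] [ 666.9 -165.6] [ 5.1 89.7] 17.3 0.044186331861292755
(0.035, 0.065) [ 397  267  153   89 4035] [ 850.3 -219. ] [102. 161.] 89.8 0.05144579184081151
(0.035, 0.065) [419 296  37  31 653] [ 811.1 -220.1] [27.6 31.6] 33.6 0.050392135635288424
(0.035, 0.065) [486 296  30  28 613] [ 889.8 -218.5] [27.7 28.4] 57.1 0.04983800039537308
(0.07, 0.09) [  129    18   121   130 10834] [567.3  21.6] [103.2 103.7] 73.9 0.08352592267790464
0.44909147520846104
583
((577.5282592773438, 38.36939239501953), (59.95326232910156, 103.59284210205078), 67.760009765625) 0.08495175585851435
86
((568.4508056640625, 18.776430130004883), (15.554161071777344, 36.19619369506836), 64.11573028564453) 0.12473091699571037
1106
((605.5371704101562, 296.3662414550781), (96.63680267333984, 96.77033233642578), 12.757911682128906) 0.08460773128363722
97
((605.1480102539062, 295.9262390136719), (36.98252487182617, 16.57036590576172), 12.793221473693848) 0.12407791672638456
knob 912 [681.55801961 -93.51291895 180.15043727] ((681.5618896484375, -95.92484283447266), 10.88825798034668)
```

View pics/w5.png

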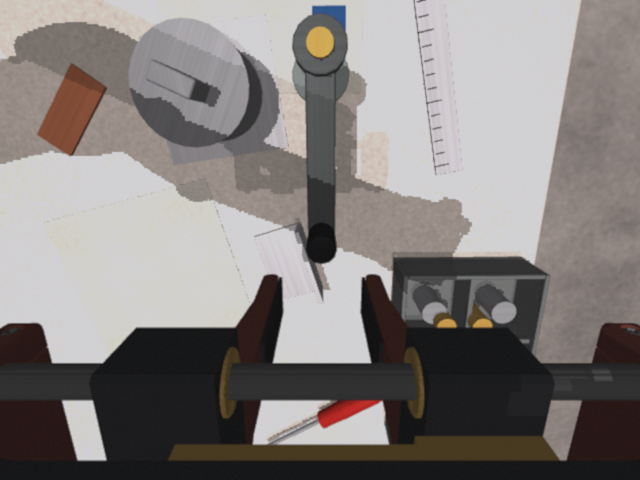

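Both lug tops are at 124 mm and both rims are level. The wrist view shows the knob at (321,243) and the pillar at (320,42), with the jaws straddling the knob line. I'll lower around the knob and work out the arc.

Emit:
send_rows --pt "0 -0.02 -0.5 0 0 0" --pt "0 0 -0.9 0 0 0" --pt "0 0 -0.9 0 0 0" --pt "0 0 -0.7 0 0 0" --pt "0 0 -0.3 0 0 0" --pt "0 0 -0.05 0 0 0" --pt "0 0 0 0 0 0"

```text
clock: 24.6
eef_pos: [0.6817, -0.0993, 0.1611]
ee_rot: [[0.011, 1.0, 0.001], [1.0, -0.011, -0.0], [-0.0, 0.001, -1.0]]
contact_force: [0.4, -0.3, 0.2]
gripper_width: 0.452
grip_force: 0.0
```

Emit:
send_rows --pt "0 0 0 0 0 0" --pt "0 0 0 0 0 0" --pt "0 0 0 0 0 0" --jaw 0.3

```text
clock: 24.9
eef_pos: [0.6819, -0.0994, 0.1616]
ee_rot: [[0.011, 1.0, 0.001], [1.0, -0.011, 0.0], [0.0, 0.001, -1.0]]
contact_force: [0.0, 0.1, 0.2]
gripper_width: 0.35
grip_force: 0.0
```

Run:
```python
import numpy as np
p=np.array([683,36.5]);a=np.radians(269.4-5*np.arange(18));P=p+135*np.c_[np.cos(a),np.sin(a)]
print(np.round(np.diff(P,axis=0)/30,2).tolist(),P[-2:])
```

```text
[[-0.39, 0.02], [-0.39, 0.06], [-0.38, 0.09], [-0.37, 0.12], [-0.36, 0.15], [-0.35, 0.18], [-0.33, 0.21], [-0.31, 0.24], [-0.29, 0.27], [-0.26, 0.29], [-0.24, 0.31], [-0.21, 0.33], [-0.18, 0.35], [-0.15, 0.36], [-0.11, 0.38], [-0.08, 0.38], [-0.05, 0.39]] [[549.81275818  14.4509951 ]
 [548.39787845  26.1429312 ]]
```

Emit:
send_rows --pt "-0.39 0.02 0 0 0 -0.0436" --pt "-0.39 0.06 0 0 0 -0.0436" --pt "-0.38 0.09 0 0 0 -0.0436" --pt "-0.37 0.12 0 0 0 -0.0436" --pt "-0.36 0.15 0 0 0 -0.0436" --pt "0 0 0 0 0 0"

```text
clock: 25.5
eef_pos: [0.624, -0.0855, 0.161]
ee_rot: [[0.433, 0.902, -0.0], [0.902, -0.433, 0.001], [0.0, -0.001, -1.0]]
contact_force: [-0.3, -0.5, 0.8]
gripper_width: 0.35
grip_force: 0.0
```

Emit:
send_rows --pt "-0.35 0.18 0 0 0 -0.0436" --pt "-0.33 0.21 0 0 0 -0.0436" --pt "-0.31 0.24 0 0 0 -0.0436" --pt "-0.29 0.27 0 0 0 -0.0436" --pt "-0.26 0.29 0 0 0 -0.0436" --pt "-0.24 0.31 0 0 0 -0.0436" --pt "0 0 0 0 0 0"

```text
clock: 26.2
eef_pos: [0.5714, -0.0399, 0.1607]
ee_rot: [[0.823, 0.568, -0.0], [0.568, -0.823, 0.0], [-0.0, -0.0, -1.0]]
contact_force: [0.3, 0.7, -0.7]
gripper_width: 0.349
grip_force: 0.0
```

Emit:
send_rows --pt "-0.21 0.33 0 0 0 -0.0436" --pt "-0.18 0.35 0 0 0 -0.0436" --pt "-0.15 0.36 0 0 0 -0.0436" --pt "-0.11 0.38 0 0 0 -0.0436" --pt "0 0 0 0 0 0" --pt "0 0 0 0 0 0"

```text
clock: 26.8
eef_pos: [0.5525, 0.0012, 0.1609]
ee_rot: [[0.967, 0.254, 0.001], [0.254, -0.967, -0.0], [0.0, 0.001, -1.0]]
contact_force: [-0.5, -0.7, 0.4]
gripper_width: 0.352
grip_force: 0.0
```

Emit:
send_rows --pt "-0.08 0.38 0 0 0 -0.0436" --pt "-0.03 0.2 0 0 0 -0.02" --pt "0 0 0 0 0 0" --pt "0 0 0 0 0 0"

```text
clock: 27.2
eef_pos: [0.5489, 0.0182, 0.1609]
ee_rot: [[0.992, 0.127, 0.0], [0.127, -0.992, -0.0], [0.0, 0.0, -1.0]]
contact_force: [0.3, 0.0, -0.0]
gripper_width: 0.354
grip_force: 0.0
```

Emit:
send_rows --pt "0 0.07 0 0 0 0" --pt "0 0.05 0 0 0 0" --pt "0 0 0 0 0 0"

```text
clock: 27.5
eef_pos: [0.5485, 0.0223, 0.1608]
ee_rot: [[0.992, 0.125, -0.0], [0.125, -0.992, -0.0], [-0.0, 0.0, -1.0]]
contact_force: [0.5, -0.7, 0.3]
gripper_width: 0.35
grip_force: 0.4
```

```bash
python3 w.py w6|head -2
python3 - <<'E'
from h import *
import pickle
V=cloud(pickle.load(open('w6.pkl','rb')));m=(V[...,2]>.165)&(V[...,2]<.2)&(np.hypot(V[...,0]-.549,V[...,1]-.017)<.04)
q=V[m]*1000
print(len(q))
E
```

```text
27.55 [0.5486 0.0223 0.1608] yaw y -82.83010697041829 [-0.94263374 -0.33641748  1.53046508] [-0.97  0.63  1.16  1.98 -0.69  1.01 -0.93]
cam [0.62824377 0.03302234 0.31434326] [[0.12, -0.99, -0.0], [-0.95, -0.12, 0.29], [-0.29, -0.04, -0.96]] 352.6991207188372
5230
```

View pics/w6.png

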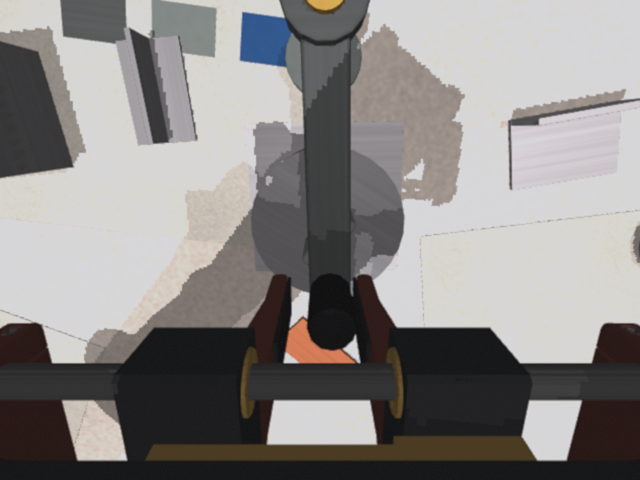

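The picture shows the arm over the cap, with the knob at (330,310) between the fingers and close to home. I'll push gently until it meets the stop.

Emit:
send_rows --pt "0 0.06 0 0 0 0" --pt "0 0 0 0 0 0" --pt "0 0 0 0 0 0"

```text
clock: 27.85
eef_pos: [0.5484, 0.0235, 0.1608]
ee_rot: [[0.992, 0.124, 0.0], [0.124, -0.992, -0.001], [0.0, 0.001, -1.0]]
contact_force: [-0.5, -4.1, 1.0]
gripper_width: 0.358
grip_force: 2.3
```

Emit:
send_rows --pt "0 0.05 0 0 0 0" --pt "0 0 0 0 0 0" --pt "0 0 0 0 0 0"

```text
clock: 28.15
eef_pos: [0.5484, 0.0236, 0.1608]
ee_rot: [[0.992, 0.123, 0.001], [0.123, -0.992, -0.003], [0.0, 0.003, -1.0]]
contact_force: [0.0, -9.2, -2.5]
gripper_width: 0.351
grip_force: 4.3
```

It's at the stop: the force rises and the arm no longer moves. I'll back off a little, rise straight up and clear the view.

Emit:
send_rows --pt "0 -0.2 0 0 0 0" --pt "0 -0.05 0 0 0 0" --pt "0 0 0 0 0 0" --pt "0 0 0.4 0 0 0" --pt "0 0 0.9 0 0 0" --pt "0 0 0.9 0 0 0" --pt "0 0 0.9 0 0 0" --pt "0 0 0.9 0 0 0" --pt "-0.5 -0.9 0.2 0 0 0" --pt "-0.5 -0.9 0 0 0 0" --pt "-0.5 -0.9 0 0 0 0" --pt "-0.5 -0.9 0 0 0 0" --pt "-0.3 -0.9 0 0 0 0" --pt "0 -0.9 0 0 0 0" --pt "0 -0.9 0 0 0 0" --pt "0 0 0 0 0 0" --pt "0 0 0 0 0 0" --pt "0 0 0 0 0 0"

```text
clock: 29.95
eef_pos: [0.4799, -0.1694, 0.2868]
ee_rot: [[0.992, 0.126, -0.0], [0.126, -0.992, 0.001], [-0.0, -0.001, -1.0]]
contact_force: [0.3, 0.0, -0.4]
gripper_width: 0.349
grip_force: 0.0
```

Run:
```python
from cell import manip
from h import *
print(manip.get_obs()['eef_pos'])
c=manip.camera('top');cv2.imwrite('pics/top2.png',c['frame']);W=cloud(c)
m=(W[...,2]>.165)&(W[...,2]<.2)&(np.hypot(W[...,0]-.549,W[...,1]-.017)<.04);k=W[m].mean(0)*1000
t=np.degrees(np.arctan2(k[1]-36.5,k[0]-683));print('knob',m.sum(),k,t%360)
for x,y in((.569,.020),(.6055,.298)):
    n=np.hypot(W[...,0]-x,W[...,1]-y)<.06;q=W[n&(W[...,2]>.075)&(W[...,2]<.1)];print(cv2.minAreaRect((q[:,:2]*1000).astype(np.float32)),np.median(q[:,2]))
```

```text
[ 0.47986903 -0.16940866  0.2868465 ]
knob 58 [548.57531115  17.11563831 183.05574194] 188.20562364794958
((567.59130859375, 18.66506576538086), (101.9334716796875, 99.6378402709961), 89.94513702392578) 0.08507111239983028
((605.7119140625, 296.0912170410156), (96.24871063232422, 96.28245544433594), 12.796076774597168) 0.08514738351821735
```

View pics/top2.png

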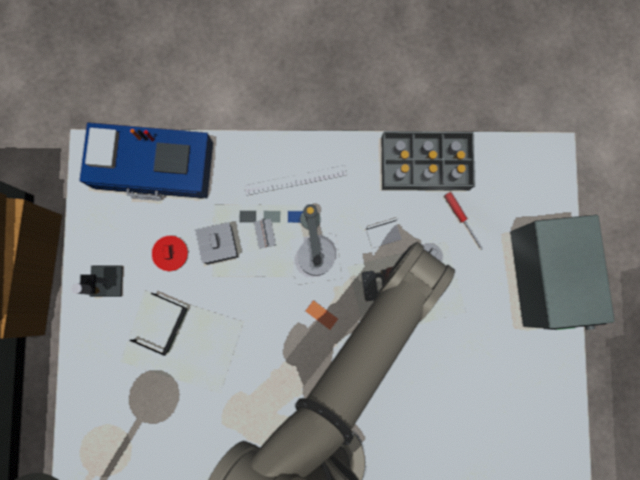

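The top view shows both caps on, at (217,243) and (317,256). The keeper arm is home over the round one, with its knob measured at 188.2°, exactly the home direction, and nothing else has moved.

```bash
python3 -c "
from cell import manip
print(manip.hand_in())"
```

```text
the job is handed in; nothing more can be done
None
```

Both caps are seated on their housings, the keeper arm is home at its stop over the round one, and the job was handed in at about 30 s; the hand-in gave no verdict.

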